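# Zero a coffee grinder's burrs by feel and close it up

## Robot

A 7-joint arm with a two-finger parallel gripper is mounted at the origin on a cart in front of the work surface, level with it; the furniture and walls round the work are solid. World frame = base frame: x ahead of the robot, y to its left, z up, the work surface at z = 0. Lengths are in m, angles in rad, forces in N, time in s.
With the tool pointing down it reaches from about 0.4 to 0.875 m from the base axis. Payload 19.3 kg.
Tool frame: the origin (TCP) lies midway between the tips of the shut fingers; the grasp point (between the pads) lies 19 mm behind it; z points along the fingers, y is the line along which they close (so a half turn about z gives the same grasp; the last joint's range is limited). The gripper opens to 85 mm and grips with 20 to 120 N. Pads are 22 mm wide; open, the fingers measure 114 mm over their backs; the gripper's body (76 mm by 85 mm) begins 54 mm behind the grasp point. The pads swing forward as they close: fully open they stand 13 mm farther back than shut.
Start: joints at [-1.317, 0.521, -0.036, 1.599, 0.021, 1.021, -0.113], TCP at [0.199, 0.593, 0.196] pointing down, gripper open.
Joint ranges: [-2.91, 2.91], [-0.3, 2.13], [-1.5, 1.42], [0.17, 2.43], [-1.26, 4.41], [0.16, 1.93], [-2.52, 2.52]. Speed limits (rad/s): [1.89, 1.89, 2.39, 2.39, 3.01, 3.01, 3.01].

## Interface

Orientations are given as [roll, pitch, yaw] about the fixed x, y, z axes, in that order (R = Rz(yaw) Ry(pitch) Rx(roll)).
In Python, from workcell import * gives the robot as it stands. The module is installed in compiled form; this text tells all that it offers.
- The arm moves only by the tool play_rows, never from a script. Its argument "deltas" is a list of rows, each a list of 7 numbers: the shift along the tool's x, y, z in units of 500 mm (1.0 is 500 mm), then the turn, a rotation vector about the tool's x, y, z in units of 120 degrees (1.0 is 120 degrees), then the closure, from 0 (fully open) to 1 (shut). A call has 1 to 10 rows; each row is the pose to reach, as a shift and turn from the pose commanded when the call began, along the tool's axes at that moment; what a row does not reach only later rows make up. A row lasts 1/10 s, in which the tool goes at most 50 mm and 8.59 degrees, less where a joint would pass 70% of its speed; a pose out of reach is approached as far as the arm can. A call with a number of a shift or a turn outside -1 to 1 is refused whole. A call with a gripper value outside its range is refused whole. The fingers move at their own pace and stop on an object; "newtons" is the grip in N (left out, the last holds). Time passes only in rows, so rows that repeat a pose let the fingers close. It gives the time, the measured TCP pose, the force, the opening and the grip force at its end, in the units of the state.
- observe(): the state, without advancing time (a new reading comes with each control period).
- grab_frame(name): name is "scene" or "top" or "wrist"; returns the picture (480x640x3 uint8, red, green, blue); there is no depth.
- get_calibration(name): a dict with "fovy" (degrees; the focal length in pixels is half the picture's height over the tangent of half this angle, whatever the lens; pixels are square), "cx", "cy" (the principal point, pixels), "k1" (the pictures are not rectified: a ray, as slopes to the right and down, at radius r is drawn at 1 + k1 r^2 times it, then the intrinsics apply), "xyz" and "rotation" of the camera in the world. Camera axes: x right, y down, z forward; pixel columns grow to the right and rows downward; lengths in m; the calibration is good to about 2 mm. A picture is of the moment at which its call begins: read the wrist's pose just before it. get_calibration takes no time and is no camera call; for the wrist camera it gives the pose at the moment of the call.
- job_done(): hands the job in; it is judged then, once.
The state is a dict: "clock": time; "qpos": joint angles; "qd": joint speeds; "joint_efforts": joint torques, N m; "position": TCP position; "tool_rot": TCP orientation; "force": force on the tool from outside, world axes, zero at the start; "moment": the same for the moment, N m; "grip_width": finger opening in m; "finger_force": force on a finger pad.
Only numpy, scipy, OpenCV 4.12 (cv2) and the standard library are available. Lean on these libraries where they do the work, as an engineer would, in place of code of your own. Each camera call takes 0.05 s, during which the arm holds its last target. There are 200 camera calls.

## Task

Reset the burrs of the coffee grinder: turn the finger wing sunk in the well on its top clockwise until you feel the burrs touch, without forcing them, then open it again by an eighth of a turn (45 degrees) from where they first touched. Then put the black knobbed lid on the well so that it sits fully home. Keep your fingers from pushing hard on the grinder and leave the biscuit jar, the mug and the scoop where they are.

Things in the scene. Friction and masses are not known exactly. Their poses are not given: they have to be found in the camera images.
- well_mouth (a point): Centre of the mouth of the round well (70 mm diameter, 30 mm deep, upright walls, flat floor) in the top of a bench coffee grinder fixed to the worktop. The well is in an aluminium drum 106 mm in diameter whose flat rim, level with this point, is 195 mm above the worktop. x points from the well to the black motor column behind the drum, which is no higher than the rim; z up.
- adjuster_grip (a point): Centre of the burr adjuster's finger wing, on the well's axis, 18 mm below the rim: a steel bar 36 mm long (own x, white line on top near the +x end), 12 mm thick (y, flat sides), 18 mm high, top 9 mm below the rim, on a hub 40 mm in diameter, 3 mm thick. 29 mm free on each side to the well wall. Turns with the wing.
- adjuster (a joint): Wing angle, rad: 0 with its x along the grinder's x; shrinks clockwise from above (burrs close). Drag 0.05 N m; stays where left. The burrs touch somewhere between -0.4 and 0.4, by wear; this is not shown and must be felt: past first touch the drag grows by 4 N m per rad. Touch counts from 0.1 N m (0.025 rad) of that; 0.5 N m (0.125 rad) is forcing. The 45 degrees count from first touch.
- lid_grip (a point): Middle of the knob of the loose black lid (about 90 g), which starts upright on the worktop: a flange 100 mm in diameter, 7 mm thick, under it a tapered spigot (57 to 64 mm in diameter, 7 mm deep) for the well, above it a waisted knob 23 mm (waist 17 mm) in diameter. The point is on the axis, 26 mm above the underside, 12 mm above the flange, 9 mm below the top; lid home: 19 mm above the well mouth.
- jar: Patterned ceramic biscuit jar with a knobbed lid, 148 mm across, 200 mm high; bystander. Origin at the centre of its underside.
- mug: White mug with a handle, 93 mm wide, 102 mm high; bystander. Origin at its underside.
- scoop: Small steel coffee scoop, 96 mm long, 20 mm high; bystander. Origin at its underside.
There are look-alikes about, which are no part of the job. Several things look just like the part that bears lid_grip: the one meant starts farthest from the robot's base.

How it is judged:
On the way, in this order (a step that is already met when the one before it is completed fails the run):
1. the adjuster has been turned clockwise until the burrs touch (contact force between adjuster_dog and burr_stop above 5 N), for 0.2 s.
2. the adjuster has been opened by an eighth of a turn from the touch (35 to 55 degrees) (distance between adjuster_dog and burr_stop between 0.0194 and 0.0252 m), for 0.2 s.
At the end, for the whole second after the job is handed in: The adjuster stands 35 to 55 degrees open from the angle at which the burrs first touch, and the lid lies on the well with its spigot inside: fully down within 2.5 mm, level and centred within 5 mm, released and at rest (all of step 2 and horizontal distance between lid_grip and well_mouth below 0.005 m and z of lid_grip in the frame of well_mouth below 0.0215 m and angle between lid_grip's own z axis and vertical below 0.06 rad).
It fails at once if the burrs are forced together (over 0.5 N m past the touch) (contact force between adjuster_dog and burr_stop above 25 N).
It fails at once if the fingers push on the grinder's drum with over 20 N (contact force between the fingers and drum above 20 N).
It fails at once if jar, mug or scoop is displaced by over 2 cm (distance of any of jar, mug, scoop from where it was at the start of the episode above 0.02 m).
It also fails if it takes over 72 s, if anything falls off the work surface, if the arm or the gripper's body presses on something with over 40 N, if the wrist force passes 120 N, or if a joint passes its speed limit or range.

## Working session

There is one attempt and no reset: what is moved stays moved. The work goes in short steps, Python scripts to look and compute and a tool call to move; the robot and the scene stay as the last step left them, time stands still between calls to the robot, and variables do not carry over. Pictures are saved under pics/ and viewed, at most 10 in all, crops included, and the job is handed in when it is done.

Besides the shell and the picture viewer there is one more tool, called after ">>>" by a JSON object that holds its "op" and its "data", one argument or row to a line. play_rows: Moves the arm, as the interface text tells. Its arguments: {"type":"object","properties":{"deltas":{"type":"array"},"newtons":{"type":"number"}},"required":["deltas"]}

```bash
mkdir -p pics
cat > h.py <<'E'
from workcell import *
import numpy as np, cv2
def K(c):
    f=240/np.tan(np.radians(c["fovy"])/2); return f
def ray(c,u,v):
    f=K(c); d=np.array([(u-c["cx"])/f,(v-c["cy"])/f]); s=d.copy()
    for _ in range(30): s=d/(1+c["k1"]*(s@s))
    return np.array(c["xyz"]), np.array(c["rotation"]).reshape(3,3)@np.array([s[0],s[1],1])
def onz(c,u,v,z):
    o,d=ray(c,u,v); return o+d*(z-o[2])/d[2]
def proj(c,p):
    q=np.array(c["rotation"]).reshape(3,3).T@(np.array(p)-c["xyz"]); s=q[:2]/q[2]
    s=s*(1+c["k1"]*(s@s)); return s*K(c)+[c["cx"],c["cy"]]
E
python3 - <<'E'
from h import *
s=observe(); print({k:np.round(v,3).tolist() for k,v in s.items()})
for n in ["scene","top","wrist"]:
    c=get_calibration(n); print(n,{k:np.round(v,4).tolist() for k,v in c.items()})
    cv2.imwrite(f"pics/{n}0.png",cv2.cvtColor(grab_frame(n),cv2.COLOR_RGB2BGR))
E
```

```text
{'clock': 0.0, 'qpos': [-1.317, 0.522, -0.036, 1.6, 0.021, 1.021, -0.113], 'qd': [0.001, 0.001, 0.0, 0.0, 0.001, 0.002, 0.001], 'joint_efforts': [0.0, -92.709, 1.98, -36.996, 0.018, 0.008, 0.0], 'position': [0.199, 0.592, 0.195], 'tool_rot': [-3.14, 0.0, 2.818], 'force': [-0.604, -1.532, -0.036], 'moment': [-0.011, 0.041, -0.008], 'finger_force': 0.0, 'grip_width': 0.085}
scene {'fovy': 42.4349, 'cx': 313.7105, 'cy': 241.5962, 'k1': -0.1713, 'xyz': [-0.0836, -1.0088, 1.1646], 'rotation': [-2.2707, 0.0022, -0.609]}
top {'fovy': 45.2225, 'cx': 321.7908, 'cy': 241.4482, 'k1': -0.0623, 'xyz': [0.0116, 0.1305, 1.5873], 'rotation': [-2.7298, 0.005, -1.832]}
wrist {'fovy': 66.5309, 'cx': 322.8696, 'cy': 241.5687, 'k1': -0.0602, 'xyz': [0.1319, 0.6151, 0.3744], 'rotation': [2.8571, 0.0019, 1.247]}
```

View pics/top0.png

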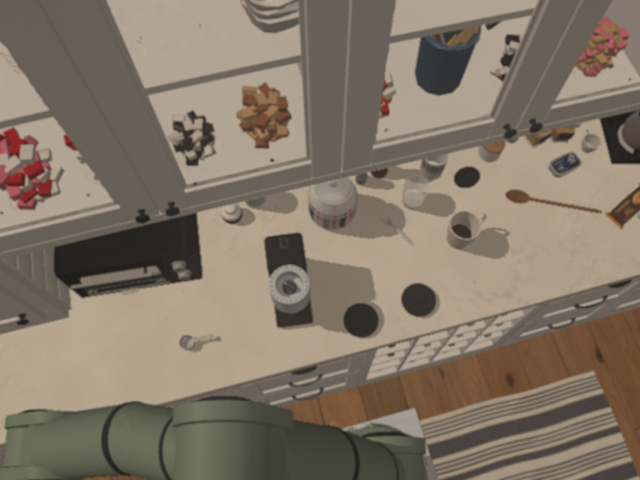

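View pics/scene0.png

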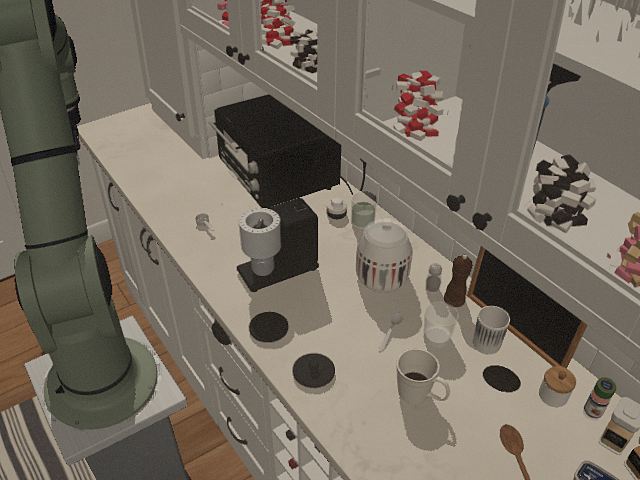

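Top view: drum at (290,288), black lids at (361,320) and (418,300), flat black disc at (467,177). The scene view shows the same, with a knob visible on the lid at (314,370). I'll measure these next.

```bash
cat > h.py <<'E'
from workcell import *
import numpy as np, cv2
from scipy.spatial.transform import Rotation as Ro
def K(c): return 240/np.tan(np.radians(c["fovy"])/2)
def R(c): return Ro.from_euler("xyz",c["rotation"]).as_matrix()
def ray(c,u,v):
    f=K(c); d=np.array([(u-c["cx"])/f,(v-c["cy"])/f]); s=d.copy()
    for _ in range(30): s=d/(1+c["k1"]*(s@s))
    return np.array(c["xyz"]), R(c)@np.array([s[0],s[1],1])
def onz(c,u,v,z):
    o,d=ray(c,u,v); return o+d*(z-o[2])/d[2]
def proj(c,p):
    q=R(c).T@(np.array(p)-c["xyz"]); s=q[:2]/q[2]
    s=s*(1+c["k1"]*(s@s)); return s*K(c)+[c["cx"],c["cy"]]
E
python3 - <<'E'
from h import *
ct,cs=get_calibration("top"),get_calibration("scene")
for n,u,z in [("lidA",(361,320),.014),("lidB",(418,300),.014),("disc",(467,177),.0),("drum",(290,288),.195),("mug",(463,230),.05),("jar",(333,200),.15),("scoop",(397,229),.01),("drumtip column end",(288,238),.195)]:
    p=onz(ct,*u,z); print(n,p.round(3),np.hypot(*p[:2]).round(3),proj(cs,p).round())
for n,u,z in [("lidA",(269,327),.014),("lidB",(314,371),.014),("disc",(502,378),0),("drum",(260,221),.195)]:
    p=onz(cs,*u,z); print("scene",n,p.round(3))
a=cv2.imread("pics/top0.png")[220:350,240:460]; b=cv2.imread("pics/scene0.png")[190:410,220:540]
a=cv2.resize(a,(800,473),interpolation=2)
b=cv2.resize(b,(800,550),interpolation=2); cv2.imwrite("pics/b.png",b);cv2.imwrite("pics/a.png",a)
E
```

```text
lidA [ 0.416 -0.084  0.014] 0.424 [267. 325.]
lidB [ 0.43  -0.258  0.014] 0.501 [311. 367.]
disc [ 0.779 -0.543  0.   ] 0.95 [502. 380.]
drum [0.497 0.092 0.195] 0.505 [254. 221.]
mug [ 0.59  -0.446  0.05 ] 0.739 [418. 379.]
jar [ 0.734 -0.088  0.15 ] 0.74 [371. 237.]
scoop [ 0.66  -0.269  0.01 ] 0.713 [390. 329.]
drumtip column end [0.634 0.064 0.195] 0.637 [305. 207.]
scene lidA [ 0.416 -0.094  0.014]
scene lidB [ 0.429 -0.271  0.014]
scene disc [ 0.783 -0.539  0.   ]
scene drum [0.508 0.082 0.195]
```

View pics/b.png

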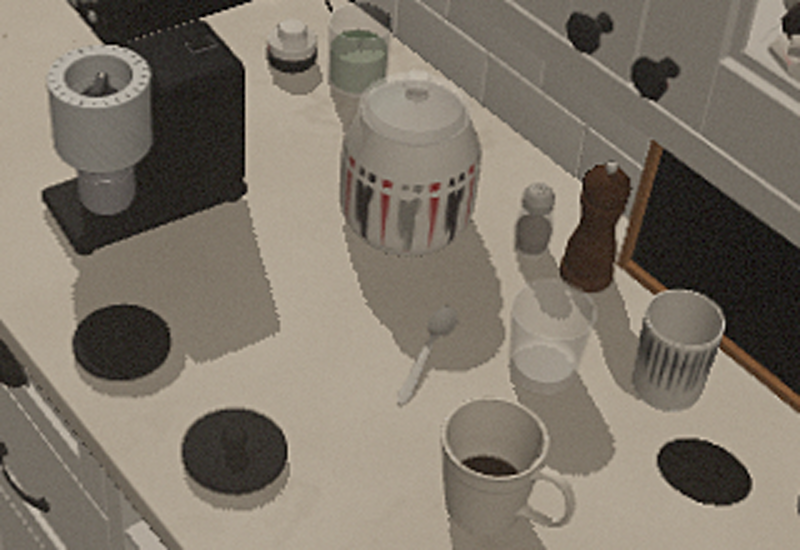

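The scene crop shows a knobbed lid at crop (235,445), a plain disc with no visible knob at (122,342), and a flat disc at (703,470). I'll move the wrist camera over the grinder, using a helper that converts targets into rows.

```bash
cat >> h.py <<'E'
def to(pos,yaw,s=None):
    """numbers for a row reaching pos with tool down at yaw (from the measured, levelled pose)"""
    s=s or observe(); R0=Ro.from_euler("xyz",s["tool_rot"]); R1=Ro.from_euler("xyz",[np.pi,0,yaw])
    d=R0.inv().apply(np.array(pos)-s["position"])/.5
    r=(R0.inv()*R1).as_rotvec()/np.radians(120); return np.r_[d,r].round(4).tolist()
E
python3 - <<'E'
from h import *
print(to([.25,.50,.36],2.5)); print(to([.49,.06,.36],1.75))
E
```

```text
[-0.1558, -0.1426, -0.3293, -0.0004, 0.0001, 0.1517]
[-0.8909, -0.8241, -0.3287, -0.0004, 0.0003, 0.5098]
```

>>> {"op": "play_rows", "data": {
  "deltas": [
    [-0.08, -0.07, -0.2, 0, 0, 0.05, 0],
    [-0.156, -0.143, -0.33, 0, 0, 0.15, 0.3],
    [-0.891, -0.824, -0.33, 0, 0, 0.51, 0.6],
    [-0.891, -0.824, -0.33, 0, 0, 0.51, 0.6],
    [-0.891, -0.824, -0.33, 0, 0, 0.51, 0.6],
    [-0.891, -0.824, -0.33, 0, 0, 0.51, 0.6],
    [-0.891, -0.824, -0.33, 0, 0, 0.51, 0.6],
    [-0.891, -0.824, -0.33, 0, 0, 0.51, 0.6],
    [-0.891, -0.824, -0.33, 0, 0, 0.51, 0.6],
    [-0.891, -0.824, -0.33, 0, 0, 0.51, 0.6]
  ]
}}

```text
clock: 1.15
position: [0.4142, 0.198, 0.3383]
tool_rot: [3.141, -0.0, 1.75]
force: [0.9, 0.6, 0.2]
grip_width: 0.0343
finger_force: 0.0
```

Run:
```python
from h import *
print(to([.49,.06,.36],1.75),observe()["grip_width"],observe()["qpos"])
```

```text
[-0.2986, 0.1, -0.0435, 0.0001, -0.0002, -0.0002] 0.03433150504427302 [-0.92448918  0.1120359   0.39095366  1.82325264 -0.04585448  1.21476577
 -0.34088743]
```

>>> {"op": "play_rows", "data": {
  "deltas": [
    [-0.3, 0.1, -0.044, 0, 0, 0, 0.6],
    [-0.3, 0.1, -0.044, 0, 0, 0, 0.6],
    [-0.3, 0.1, -0.044, 0, 0, 0, 0.6],
    [-0.3, 0.1, -0.044, 0, 0, 0, 0.6],
    [-0.3, 0.1, -0.044, 0, 0, 0, 0.6],
    [-0.3, 0.1, -0.044, 0, 0, 0, 0.6]
  ]
}}

```text
clock: 1.75
position: [0.4893, 0.0621, 0.3596]
tool_rot: [-3.141, -0.0, 1.75]
force: [0.1, -0.5, -0.8]
grip_width: 0.0344
finger_force: 0.0
```

Run:
```python
from h import *
print(observe()["position"],observe()["qd"])
c=get_calibration("wrist"); im=grab_frame("wrist"); np.save("w1.npy",[im]); 
import pickle; pickle.dump(c,open("w1.pkl","wb"))
cv2.imwrite("pics/w1.png",im[:,:,::-1]); print(proj(c,[.5,.088,.195]),proj(c,observe()["position"]))
```

```text
[0.4892903  0.06207342 0.35955452] [-0.01835089 -0.0042497  -0.01022628  0.005031    0.00155376 -0.00104639
 -0.0013174 ]
[338.61536528 187.26967946] [321.72252025 274.92430223]
```

View pics/w1.png

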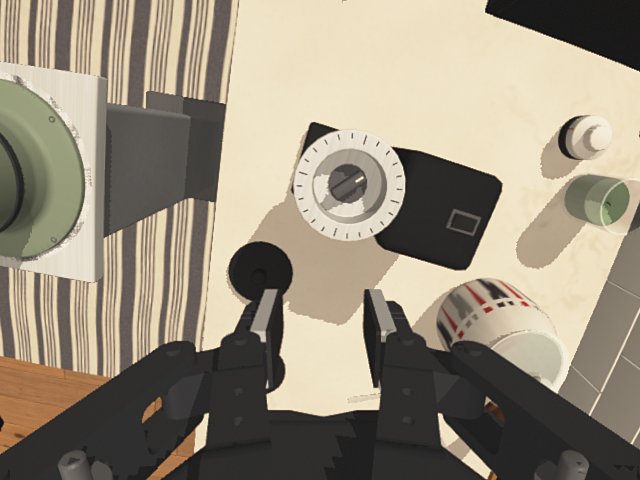

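The wrist view shows the drum centred near (350,185), with the wing running from (333,195) to (364,177) and the white line toward the upper right. Knobbed lid A is at (262,270), and lid B is hidden by the gripper.

Run:
```python
from h import *
import pickle
from scipy.optimize import least_squares
c=pickle.load(open("w1.pkl","rb")); im=np.load("w1.npy")[0]
hsv=cv2.cvtColor(im,cv2.COLOR_RGB2HSV)
print([ (hsv[185,u].tolist()) for u in range(285,420,6)])
# outer edge: neutral bright
m=((hsv[...,1]<22)&(hsv[...,2]>110)).astype(np.uint8)
m=cv2.morphologyEx(m,cv2.MORPH_OPEN,np.ones((3,3)))
k=np.zeros_like(m);k[110:260,280:420]=m[110:260,280:420]
def fit(pts,z):
    P=np.array([onz(c,u,v,z)[:2] for u,v in pts]); 
    r=least_squares(lambda q:np.hypot(*(P-q[:2]).T)-q[2],[*P.mean(0),.05],loss="soft_l1",f_scale=.001)
    return r.x, np.abs(r.fun).mean()
cs,h=cv2.findContours(k,cv2.RETR_CCOMP,cv2.CHAIN_APPROX_NONE)
for q in sorted(cs,key=len)[-4:]:
    if len(q)>60: print(len(q),fit(q[:,0],.195))
g=cv2.resize(im[140:230,305:395],(600,600),interpolation=2); cv2.imwrite("pics/w1c.png",g[:,:,::-1])
```

```text
[[22, 41, 241], [18, 61, 164], [18, 41, 137], [20, 24, 235], [20, 25, 231], [20, 25, 234], [19, 24, 231], [17, 39, 215], [14, 32, 105], [13, 28, 83], [15, 29, 106], [14, 28, 101], [15, 29, 89], [11, 28, 73], [18, 34, 165], [19, 37, 167], [19, 34, 142], [18, 39, 218], [20, 28, 226], [20, 25, 232], [15, 39, 91], [10, 17, 44], [23, 24, 43]]
```

View pics/w1c.png

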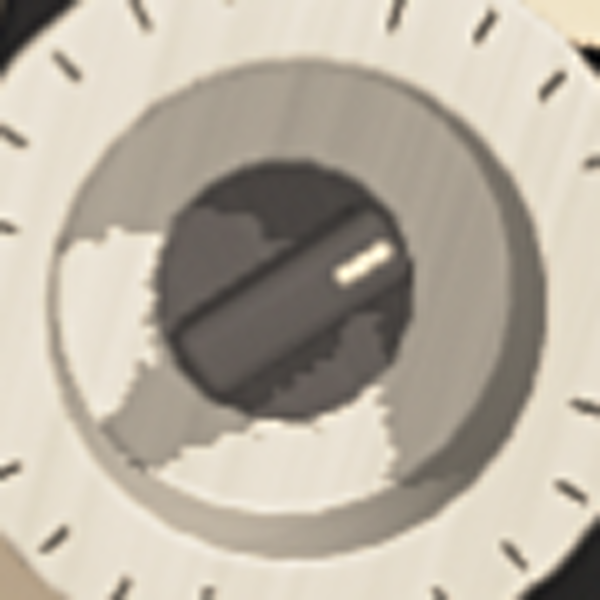

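Crop: mouth circle spans columns 48-547 and rows 57-560, hub centre is at (286,290), and the wing edges run (178,328)-(355,210) and (225,398)-(405,285). The white line is at upper right.

Run:
```python
from h import *
import pickle
c=pickle.load(open("w1.pkl","rb"))
f=lambda x,y,z: onz(c,305+x/6.667-.42,140+y/6.667-.42,z)[:2]
print("mouth",f(297.5,308.5,.195), np.linalg.norm(f(48,308,.195)-f(547,308,.195)),np.linalg.norm(f(297,57,.195)-f(297,560,.195)))
print("hub",f(286,290,.168),np.linalg.norm(f(159,290,.168)-f(413,290,.168)))
for a,b in [((178,328),(355,210)),((225,398),(405,285)),((335,278),(390,247))]:
    d=f(*b,.186)-f(*a,.186); print(np.arctan2(d[1],d[0]),np.linalg.norm(d))
print("wing centre",(f(178,328,.186)+f(225,398,.186)+f(355,210,.186)+f(405,285,.186))/4)
# column side edge, image (405,148)-(502,183) and base edges
for a,b in [((408,150),(498,181)),((382,246),(466,270)),((502,185),(467,269))]:
    d=onz(c,*b,.195)[:2]-onz(c,*a,.195)[:2]; print("col",np.arctan2(d[1],d[0]))
print(observe()["qpos"])
```

```text
mouth [0.50952787 0.09109442] 0.07034475350751465 0.07095874708389643
hub [0.50978462 0.09030113] 0.03852263980165499
0.7713343522308893 0.03038673160814566
0.7484897465510265 0.030603746903395852
0.6983367152310901 0.008987370458939353
wing centre [0.50927096 0.09022978]
col -0.12668476912016707
col -0.10576965300063161
col -1.6739613560089117
[-0.68845588  0.17471669  0.52520049  1.71509615 -0.09151242  1.27677929
  0.03715872]
```

Run:
```python
from h import *
print(to([.5095,.0905,.25],0.74))
```

```text
[0.0478, 0.0502, 0.2191, -0.0004, 0.0, 0.4828]
```

>>> {"op": "play_rows", "data": {
  "deltas": [
    [0.048, 0.05, 0.05, 0, 0, 0.1, 0.7],
    [0.048, 0.05, 0.1, 0, 0, 0.2, 0.7],
    [0.048, 0.05, 0.15, 0, 0, 0.3, 0.7],
    [0.048, 0.05, 0.219, 0, 0, 0.483, 0.7],
    [0.048, 0.05, 0.219, 0, 0, 0.483, 0.7],
    [0.048, 0.05, 0.219, 0, 0, 0.483, 0.7],
    [0.048, 0.05, 0.219, 0, 0, 0.483, 0.7],
    [0.048, 0.05, 0.219, 0, 0, 0.483, 0.7],
    [0.048, 0.05, 0.219, 0, 0, 0.483, 0.7],
    [0.048, 0.05, 0.219, 0, 0, 0.483, 0.7]
  ]
}}

```text
clock: 2.8
position: [0.5098, 0.0898, 0.2504]
tool_rot: [-3.141, -0.0, 0.742]
force: [0.3, -0.2, -0.1]
grip_width: 0.0257
finger_force: 0.0
```

Run:
```python
from h import *
s=observe(); print(s["position"],s["tool_rot"],s["qpos"],s["grip_width"])
print(to([.5095,.0905,.172],0.74))
c=get_calibration("wrist"); im=grab_frame("wrist"); cv2.imwrite("pics/w2.png",im[:,:,::-1])
print(proj(c,[.5095,.0905,.195]))
```

```text
[0.50983453 0.08982061 0.25037411] [-3.14131623e+00 -4.24446656e-05  7.41728164e-01] [-0.81163921  0.35139946  0.68762338  1.83736535 -0.25598609  1.04281121
 -0.85267536] 0.025699611965923422
[0.0004, -0.0014, 0.1567, -0.0001, -0.0, 0.0008]
[320.99444956 245.59043312]
```

View pics/w2.png

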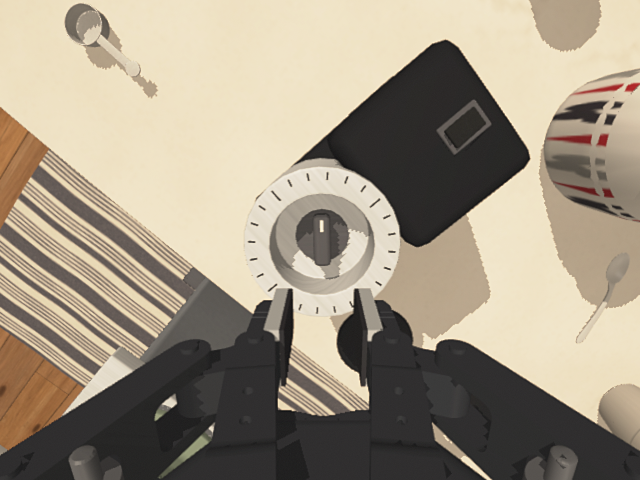

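The wing is aligned with the tool: the mouth centre is near (323,242) against a predicted (321,246), about 2 mm off along the wing. I'll descend.

>>> {"op": "play_rows", "data": {
  "deltas": [
    [0.002, 0, 0.05, 0, 0, 0, 0.7],
    [0.002, 0, 0.09, 0, 0, 0, 0.7],
    [0.002, 0, 0.12, 0, 0, 0, 0.7],
    [0.002, 0, 0.145, 0, 0, 0, 0.7],
    [0.002, 0, 0.155, 0, 0, 0, 0.7],
    [0.002, 0, 0.155, 0, 0, 0, 0.7],
    [0.002, 0, 0.155, 0, 0, 0, 0.7]
  ]
}}

```text
clock: 3.55
position: [0.5111, 0.09, 0.1734]
tool_rot: [3.141, -0.001, 0.738]
force: [-0.5, 0.7, 0.0]
grip_width: 0.0259
finger_force: 0.0
```

>>> {"op": "play_rows", "data": {
  "deltas": [
    [0, 0, 0, 0, 0, 0, 0.78],
    [0, 0, 0, 0, 0, 0, 0.86],
    [0, 0, 0, 0, 0, 0, 0.9],
    [0, 0, 0, 0, 0, 0, 0.9],
    [0, 0, 0, 0, 0, 0, 0.9],
    [0, 0, 0, 0, 0, 0, 0.9]
  ],
  "newtons": 30
}}

```text
clock: 4.15
position: [0.5108, 0.09, 0.1729]
tool_rot: [3.142, 0.0, 0.738]
force: [-1.1, -0.1, 0.4]
grip_width: 0.0082
finger_force: 0.0
```

```bash
cat > st.py <<'E'
from h import *
s=observe(); print(s["clock"],np.round(s["position"],4),np.round(s["tool_rot"],4),"F",np.round(s["force"],2),"M",np.round(s["moment"],3),"g",np.round([s["grip_width"],s["finger_force"]],4),"q7",s["qpos"][6].round(3))
E
python3 st.py
```

```text
4.15 [0.5108 0.09   0.1729] [3.1416 0.     0.7381] F [-1.06 -0.07  0.36] M [0.022 0.015 0.01 ] g [0.0082 0.    ] q7 -0.781
```

Run:
```python
from h import *
im=grab_frame("wrist"); c=get_calibration("wrist"); print(proj(c,[.5105,.091,.195]),proj(c,[.5105,.091,.186]),proj(c,observe()["position"]))
g=cv2.resize(im[160:400,200:440],(600,600),interpolation=2); cv2.imwrite("pics/w3.png",g[:,:,::-1])
```

```text
[319.69375445 293.37470639] [319.83925741 285.73845809] [321.86910112 276.68649632]
```

View pics/w3.png

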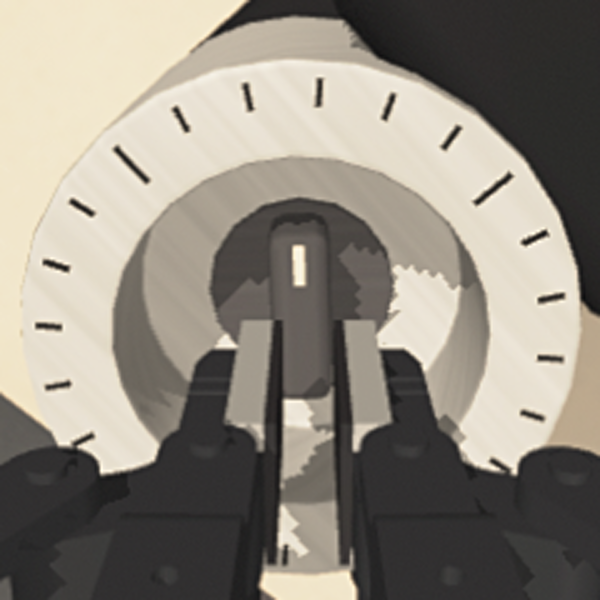

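The pads reached a reported 8.2 mm with no force, while the picture (crop) shows the silver tips at row 320 beside the wing (272-330) with a gap of about 272-342. A little more closing will show whether the wing is between the pads or the reading is biased.

>>> {"op": "play_rows", "data": {
  "deltas": [
    [0, 0, 0, 0, 0, 0, 0.95],
    [0, 0, 0, 0, 0, 0, 1],
    [0, 0, 0, 0, 0, 0, 1],
    [0, 0, 0, 0, 0, 0, 1]
  ],
  "newtons": 30
}}

```text
clock: 4.6
position: [0.5108, 0.09, 0.1729]
tool_rot: [-3.142, 0.0, 0.738]
force: [0.6, -0.2, 0.6]
grip_width: -0.0001
finger_force: 0.0
```

```bash
python3 st.py
```

```text
4.6 [0.5108 0.09   0.1729] [-3.1416  0.      0.738 ] F [ 0.61 -0.22  0.57] M [-0.022  0.04  -0.022] g [-0.0001  0.    ] q7 -0.781
```

The fingers shut completely, so the tips are still above the wing. I'll feel down for the wing top with the fingers shut.

>>> {"op": "play_rows", "data": {
  "deltas": [
    [0, 0, 0.002, 0, 0, 0, 1],
    [0, 0, 0.004, 0, 0, 0, 1],
    [0, 0, 0.006, 0, 0, 0, 1],
    [0, 0, 0.008, 0, 0, 0, 1],
    [0, 0, 0.008, 0, 0, 0, 1]
  ]
}}

```text
clock: 5.1
position: [0.5107, 0.09, 0.1687]
tool_rot: [-3.141, 0.0, 0.738]
force: [0.6, 0.3, -1.2]
grip_width: -0.0001
finger_force: 0.0
```

>>> {"op": "play_rows", "data": {
  "deltas": [
    [0, 0, 0.002, 0, 0, 0, 1],
    [0, 0, 0.004, 0, 0, 0, 1],
    [0, 0, 0.004, 0, 0, 0, 1]
  ]
}}

```text
clock: 5.4
position: [0.5107, 0.0899, 0.1668]
tool_rot: [-3.142, 0.0, 0.738]
force: [-0.0, 0.0, 0.6]
grip_width: 0.0002
finger_force: 0.0
```

>>> {"op": "play_rows", "data": {
  "deltas": [
    [0, 0, 0.002, 0, 0, 0, 1],
    [0, 0, 0.004, 0, 0, 0, 1],
    [0, 0, 0.004, 0, 0, 0, 1]
  ]
}}

```text
clock: 5.7
position: [0.5107, 0.09, 0.1647]
tool_rot: [-3.142, 0.0, 0.738]
force: [-0.1, -0.3, -0.1]
grip_width: 0.0001
finger_force: 0.0
```

>>> {"op": "play_rows", "data": {
  "deltas": [
    [0, 0, 0.002, 0, 0, 0, 1],
    [0, 0, 0.004, 0, 0, 0, 1],
    [0, 0, 0.004, 0, 0, 0, 1]
  ]
}}

```text
clock: 6.0
position: [0.5107, 0.09, 0.1627]
tool_rot: [-3.142, 0.0, 0.738]
force: [0.2, 0.0, 0.5]
grip_width: -0.0001
finger_force: 0.0
```

>>> {"op": "play_rows", "data": {
  "deltas": [
    [0, 0, 0.002, 0, 0, 0, 1],
    [0, 0, 0.004, 0, 0, 0, 1],
    [0, 0, 0.004, 0, 0, 0, 1]
  ]
}}

```text
clock: 6.3
position: [0.5107, 0.09, 0.1608]
tool_rot: [-3.142, 0.0, 0.738]
force: [0.8, -0.7, 0.4]
grip_width: -0.0
finger_force: 0.0
```

Run:
```python
from h import *
s=observe();im=grab_frame("scene"); c=get_calibration("scene"); p=s["position"]; print(p,proj(c,p),proj(c,[.5105,.0905,.195]))
g=cv2.resize(im[140:300,200:360],(600,600),interpolation=2); cv2.imwrite("pics/s4.png",g[:,:,::-1])
```

```text
[0.51072263 0.0899573  0.16076055] [260.01959171 229.44618991] [259.06401044 218.93282551]
```

View pics/s4.png

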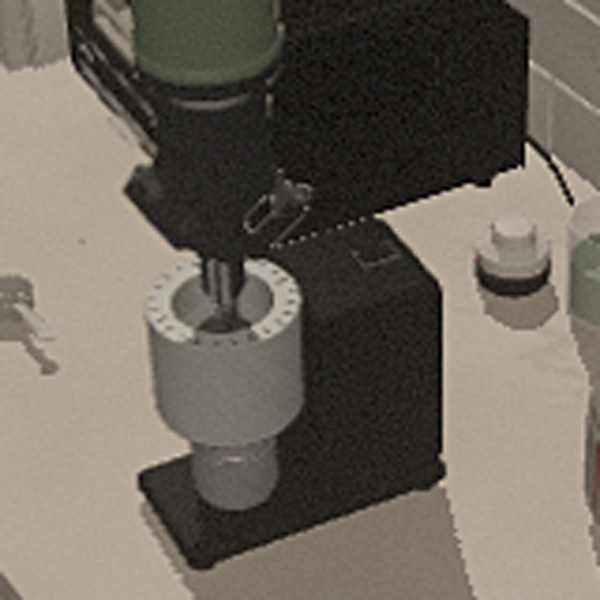

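The scene crop shows the mouth centred at (223,300), matching the projection, and the finger tips at about (225,318). That is 15 mm or so above the reported TCP, just over the wing, so I'll keep feeling down.

>>> {"op": "play_rows", "data": {
  "deltas": [
    [0, 0, 0.002, 0, 0, 0, 1],
    [0, 0, 0.004, 0, 0, 0, 1],
    [0, 0, 0.004, 0, 0, 0, 1]
  ]
}}

```text
clock: 6.65
position: [0.5107, 0.09, 0.1588]
tool_rot: [-3.142, 0.0, 0.738]
force: [-0.6, -0.2, -0.2]
grip_width: -0.0001
finger_force: 0.0
```

>>> {"op": "play_rows", "data": {
  "deltas": [
    [0, 0, 0.002, 0, 0, 0, 1],
    [0, 0, 0.004, 0, 0, 0, 1],
    [0, 0, 0.004, 0, 0, 0, 1]
  ]
}}

```text
clock: 6.95
position: [0.5107, 0.0899, 0.1568]
tool_rot: [-3.142, 0.0, 0.738]
force: [-0.3, 0.5, 0.6]
grip_width: 0.0
finger_force: 0.0
```

>>> {"op": "play_rows", "data": {
  "deltas": [
    [0, 0, 0.002, 0, 0, 0, 1],
    [0, 0, 0.004, 0, 0, 0, 1],
    [0, 0, 0.004, 0, 0, 0, 1]
  ]
}}

```text
clock: 7.25
position: [0.5107, 0.0899, 0.1548]
tool_rot: [-3.142, 0.0, 0.738]
force: [-1.1, -0.4, -0.1]
grip_width: -0.0003
finger_force: 0.0
```

>>> {"op": "play_rows", "data": {
  "deltas": [
    [0, 0, 0.002, 0, 0, 0, 1],
    [0, 0, 0.004, 0, 0, 0, 1],
    [0, 0, 0.004, 0, 0, 0, 1]
  ]
}}

```text
clock: 7.55
position: [0.5107, 0.0899, 0.1528]
tool_rot: [-3.142, 0.0, 0.738]
force: [0.0, -1.3, 0.6]
grip_width: -0.0
finger_force: 0.0
```

>>> {"op": "play_rows", "data": {
  "deltas": [
    [0, 0, 0.002, 0, 0, 0, 1],
    [0, 0, 0.004, 0, 0, 0, 1],
    [0, 0, 0.004, 0, 0, 0, 1]
  ]
}}

```text
clock: 7.85
position: [0.5107, 0.0899, 0.1508]
tool_rot: [-3.142, 0.0, 0.738]
force: [0.4, -0.2, -0.1]
grip_width: -0.0004
finger_force: 0.0
```

Run:
```python
from h import *
im=grab_frame("wrist"); c=get_calibration("wrist"); s=observe(); p=np.array(s["position"]); print(p,s["force"])
print(proj(c,p),proj(c,[.5105,.091,.195]),c["xyz"]-p,c["rotation"])
g=cv2.resize(im[180:420,200:440],(600,600),interpolation=2); cv2.imwrite("pics/w5.png",g[:,:,::-1])
```

```text
[0.51079315 0.08992468 0.15084265] [ 0.11702851 -0.31234077  0.04577971]
[321.93570108 276.6795647 ] [319.28518082 315.70420616] [0.05343182 0.04800666 0.17920065] [ 2.85610220e+00 -3.07947303e-04 -8.32764398e-01]
```

View pics/w5.png

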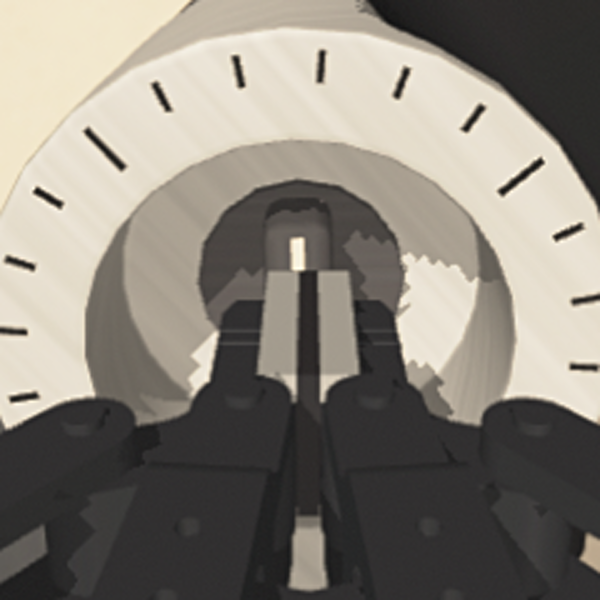

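The crop shows the shut tips at row 270 starting to cover the wing's white line at (297,255), with the wing about 1.3 mm to the left. There is still no contact, so I'll continue down in small steps.

>>> {"op": "play_rows", "data": {
  "deltas": [
    [0, -0.001, 0.002, 0, 0, 0, 1],
    [0, -0.0025, 0.004, 0, 0, 0, 1],
    [0, -0.0025, 0.004, 0, 0, 0, 1]
  ]
}}

```text
clock: 8.2
position: [0.5109, 0.0902, 0.1502]
tool_rot: [3.14, -0.002, 0.737]
force: [-4.7, -5.0, 26.3]
grip_width: -0.0001
finger_force: 13.4
```

>>> {"op": "play_rows", "data": {
  "deltas": [
    [0, 0, 0.002, 0, 0, 0, 1],
    [0, 0, 0.004, 0, 0, 0, 1],
    [0, 0, 0.004, 0, 0, 0, 1]
  ]
}}

```text
clock: 8.5
position: [0.5112, 0.0903, 0.1498]
tool_rot: [3.141, -0.003, 0.737]
force: [-16.9, -4.7, 65.0]
grip_width: -0.0001
finger_force: 32.6
```

>>> {"op": "play_rows", "data": {
  "deltas": [
    [0, 0, 0.002, 0, 0, 0, 1],
    [0, 0, 0.004, 0, 0, 0, 1],
    [0, 0, 0.004, 0, 0, 0, 1]
  ]
}}

```text
clock: 8.8
position: [0.5116, 0.0904, 0.1494]
tool_rot: [-3.142, -0.005, 0.737]
force: [-28.4, -6.1, 104.0]
grip_width: -0.0001
finger_force: 51.7
```

Contact: the wing top is felt at a TCP z of about 0.1504, so the real tips sit about 36 mm behind the reported TCP. I'm backing off at once.

>>> {"op": "play_rows", "data": {
  "deltas": [
    [0, 0, -0.02, 0, 0, 0, 1],
    [0, 0, -0.034, 0, 0, 0, 1],
    [0, 0, -0.034, 0, 0, 0, 0.85],
    [0, 0, -0.034, 0, 0, 0, 0.7],
    [0, 0, -0.034, 0, 0, 0, 0.7],
    [0, 0, -0.034, 0, 0, 0, 0.7]
  ]
}}

```text
clock: 9.4
position: [0.5097, 0.0908, 0.1614]
tool_rot: [-3.141, 0.001, 0.738]
force: [0.4, 0.4, 0.5]
grip_width: 0.0257
finger_force: 0.0
```

```bash
python3 st.py
python3 - <<'E'
from h import *
im=grab_frame("wrist"); c=get_calibration("wrist"); p=observe()["position"]
np.save("w6.npy",im)
hsv=cv2.cvtColor(im,cv2.COLOR_RGB2HSV)
# white line on wing
m=((hsv[...,2]>170)).astype(np.uint8); n,l,st,ce=cv2.connectedComponentsWithStats(m[200:330,290:350])
print([(st[i].tolist(),(ce[i]+[290,200]).round(1)) for i in range(n) if 10<st[i,4]<300])
for x in(.012,):
  R1=Ro.from_euler("xyz",observe()["tool_rot"]).as_matrix()
  print(proj(c,np.array([.5105,.091,.186])+R1[:,0]*x))
E
```

```text
9.4 [0.5097 0.0908 0.1614] [-3.1415e+00  8.0000e-04  7.3810e-01] F [0.41 0.42 0.53] M [0.052 0.036 0.065] g [0.0257 0.    ] q7 -0.772
[([51, 33, 9, 9, 19], array([345.4, 236.4])), ([0, 50, 8, 11, 38], array([292.1, 254.2])), ([29, 66, 6, 18, 89], array([321.9, 274.1])), ([51, 110, 9, 9, 41], array([346.3, 313.9])), ([45, 119, 11, 11, 60], array([339.9, 325.8])), ([56, 120, 4, 10, 26], array([348. , 324.6]))]
[322.4831726  270.87030592]
```

>>> {"op": "play_rows", "data": {
  "deltas": [
    [0.001, 0, 0.01, 0, 0, 0, 0.7],
    [0.001, 0, 0.02, 0, 0, 0, 0.7],
    [0.001, 0, 0.026, 0, 0, 0, 0.7],
    [0.001, 0, 0.032, 0, 0, 0, 0.7],
    [0.001, 0, 0.032, 0, 0, 0, 0.7]
  ]
}}

```text
clock: 9.95
position: [0.5101, 0.0911, 0.1454]
tool_rot: [-3.141, 0.001, 0.738]
force: [0.5, -0.3, 0.3]
grip_width: 0.0257
finger_force: 0.0
```

>>> {"op": "play_rows", "data": {
  "deltas": [
    [0, 0, 0.003, 0, 0, 0, 0.7],
    [0, 0, 0.006, 0, 0, 0, 0.7],
    [0, 0, 0.009, 0, 0, 0, 0.7],
    [0, 0, 0.012, 0, 0, 0, 0.7],
    [0, 0, 0.012, 0, 0, 0, 0.7]
  ]
}}

```text
clock: 10.45
position: [0.5102, 0.0912, 0.1397]
tool_rot: [-3.142, 0.0, 0.738]
force: [-0.4, 0.1, -0.4]
grip_width: 0.0256
finger_force: 0.0
```

Free. Now close gently on the wing.

>>> {"op": "play_rows", "data": {
  "deltas": [
    [0, 0, 0, 0, 0, 0, 0.78],
    [0, 0, 0, 0, 0, 0, 0.84],
    [0, 0, 0, 0, 0, 0, 0.9],
    [0, 0, 0, 0, 0, 0, 0.95],
    [0, 0, 0, 0, 0, 0, 0.95]
  ],
  "newtons": 25
}}

```text
clock: 10.95
position: [0.5103, 0.0913, 0.14]
tool_rot: [-3.141, -0.0, 0.738]
force: [-2.7, 0.3, 5.4]
grip_width: 0.0113
finger_force: 27.6
```

```bash
python3 st.py
```

```text
10.95 [0.5103 0.0913 0.14  ] [-3.1414e+00 -1.0000e-04  7.3800e-01] F [-2.69  0.25  5.4 ] M [ 0.247  0.548 -0.066] g [1.13000e-02 2.76282e+01] q7 -0.749
```

Gripped at 11.3 mm. Turning clockwise by 0.36 rad, which is still above the touch range.

>>> {"op": "play_rows", "data": {
  "deltas": [
    [0, 0, 0, 0, 0, 0.03, 0.95],
    [0, 0, 0, 0, 0, 0.06, 0.95],
    [0, 0, 0, 0, 0, 0.09, 0.95],
    [0, 0, 0, 0, 0, 0.12, 0.95],
    [0, 0, 0, 0, 0, 0.15, 0.95],
    [0, 0, 0, 0, 0, 0.17, 0.95],
    [0, 0, 0, 0, 0, 0.17, 0.95]
  ]
}}

```text
clock: 11.65
position: [0.5106, 0.0909, 0.14]
tool_rot: [3.141, -0.0, 0.38]
force: [-0.6, -1.8, 5.2]
grip_width: 0.0109
finger_force: 27.6
```

```bash
python3 st.py
```

```text
11.65 [0.5106 0.0909 0.14  ] [ 3.1409e+00 -3.0000e-04  3.8040e-01] F [-0.65 -1.84  5.21] M [-0.386  0.111 -0.052] g [1.09000e-02 2.76408e+01] q7 -1.034
```

```bash
cat > av.py <<'E'
from h import *
M=[];F=[]
for _ in range(5):
    s=observe(); M.append(s["moment"]);F.append(s["force"]); grab_frame("wrist")
M=np.array(M); print(round(s["clock"],2),np.round(s["position"],4),"yaw",round(s["tool_rot"][2],4),"M",M.mean(0).round(3),"sd",M.std(0).round(3),"F",np.mean(F,0).round(1),"tau7",round(s["joint_efforts"][6],3))
E
python3 av.py
```

```text
11.85 [0.5106 0.0909 0.14  ] yaw 0.382 M [-0.458  0.072 -0.052] sd [0.078 0.045 0.028] F [-0.  -2.3  4.2] tau7 0.036
```

>>> {"op": "play_rows", "data": {
  "deltas": [
    [0, 0, 0, 0, 0, 0.015, 0.95],
    [0, 0, 0, 0, 0, 0.03, 0.95],
    [0, 0, 0, 0, 0, 0.03, 0.95]
  ]
}}

```text
clock: 12.2
position: [0.5106, 0.0909, 0.14]
tool_rot: [3.141, -0.0, 0.316]
force: [0.4, -4.1, 5.8]
grip_width: 0.0112
finger_force: 27.8
```

```bash
python3 av.py
```

```text
12.4 [0.5106 0.0909 0.14  ] yaw 0.3171 M [-0.968 -0.21  -0.025] sd [0.034 0.032 0.044] F [ 0.6 -4.4  5.4] tau7 0.034
```

>>> {"op": "play_rows", "data": {
  "deltas": [
    [0, 0, 0, 0, 0, 0.015, 0.95],
    [0, 0, 0, 0, 0, 0.03, 0.95],
    [0, 0, 0, 0, 0, 0.03, 0.95]
  ]
}}

```text
clock: 12.75
position: [0.5106, 0.0908, 0.14]
tool_rot: [3.141, -0.0, 0.253]
force: [1.4, -5.3, 6.5]
grip_width: 0.0108
finger_force: 27.8
```

```bash
python3 av.py
```

```text
12.95 [0.5106 0.0908 0.14  ] yaw 0.2538 M [-1.136 -0.234 -0.028] sd [0.027 0.039 0.031] F [ 1.1 -4.9  6.2] tau7 0.033
```

>>> {"op": "play_rows", "data": {
  "deltas": [
    [0, 0, 0, 0, 0, 0.015, 0.95],
    [0, 0, 0, 0, 0, 0.03, 0.95],
    [0, 0, 0, 0, 0, 0.03, 0.95]
  ]
}}

```text
clock: 13.3
position: [0.5106, 0.0907, 0.14]
tool_rot: [3.141, -0.0, 0.19]
force: [1.5, -6.2, 6.7]
grip_width: 0.0109
finger_force: 27.8
```

```bash
python3 av.py
```

```text
13.5 [0.5106 0.0907 0.14  ] yaw 0.1909 M [-1.27  -0.284 -0.011] sd [0.015 0.012 0.03 ] F [ 1.2 -5.7  6.3] tau7 0.033
```

>>> {"op": "play_rows", "data": {
  "deltas": [
    [0, 0, 0, 0, 0, 0.015, 0.95],
    [0, 0, 0, 0, 0, 0.03, 0.95],
    [0, 0, 0, 0, 0, 0.03, 0.95]
  ]
}}

```text
clock: 13.85
position: [0.5106, 0.0906, 0.14]
tool_rot: [3.141, -0.001, 0.127]
force: [1.2, -5.6, 5.9]
grip_width: 0.0111
finger_force: 27.8
```

```bash
python3 av.py
```

```text
14.05 [0.5106 0.0906 0.14  ] yaw 0.128 M [-1.34  -0.295 -0.019] sd [0.032 0.039 0.037] F [ 1.6 -6.2  5.8] tau7 0.032
```

>>> {"op": "play_rows", "data": {
  "deltas": [
    [0, 0, 0, 0, 0, 0.015, 0.95],
    [0, 0, 0, 0, 0, 0.03, 0.95],
    [0, 0, 0, 0, 0, 0.03, 0.95]
  ]
}}

```text
clock: 14.4
position: [0.5107, 0.0905, 0.14]
tool_rot: [3.141, -0.001, 0.064]
force: [1.6, -7.1, 5.7]
grip_width: 0.0117
finger_force: 27.7
```

```bash
python3 av.py
```

```text
14.6 [0.5106 0.0905 0.14  ] yaw 0.0652 M [-1.476 -0.308 -0.065] sd [0.036 0.048 0.031] F [ 1.6 -6.6  5.8] tau7 0.032
```

```bash
cat > ln.py <<'E'
from h import *
im=grab_frame("wrist"); hsv=cv2.cvtColor(im,cv2.COLOR_RGB2HSV); c=get_calibration("wrist"); s=observe()
p=np.array(s["position"]); R1=Ro.from_euler("xyz",s["tool_rot"]).as_matrix()
e=proj(c,[*(np.array([.5105,.091])+R1[:2,0]*.012),.186]); print("pred",e.round(1),"yaw",round(s["tool_rot"][2],4))
u0,v0=int(e[0])-30,int(e[1])-40
m=((hsv[...,2]>150)&(hsv[...,1]<70)).astype(np.uint8)[v0:v0+80,u0:u0+60]; n,l,st,ce=cv2.connectedComponentsWithStats(m)
for i in range(1,n):
    if 15<st[i,4]<350:
        P=np.argwhere(l==i)[:,::-1]+[u0,v0]; W=np.array([onz(c,*q,.186)[:2] for q in P]); w,V=np.linalg.eigh(np.cov(W.T)); d=V[:,1]
        a=np.arctan2(d[1],d[0]); a=(a-s["tool_rot"][2]+np.pi/2)%np.pi-np.pi/2
        print(st[i].tolist(),P.mean(0).round(1),"world",W.mean(0).round(4),"line-yaw",round(a,3),"sd mm",(np.sqrt(w)*1000).round(2))
E
python3 ln.py
```

```text
pred [321.4 292.6] yaw 0.0652
[29, 35, 7, 19, 118] [323.3 295.5] world [0.5212 0.091 ] line-yaw 0.024 sd mm [0.72 2.38]
[54, 77, 6, 3, 17] [347.6 330.1] world [0.5064 0.08  ] line-yaw -1.492 sd mm [0.38 0.7 ]
```

The wing follows the tool. Continuing.

>>> {"op": "play_rows", "data": {
  "deltas": [
    [0, 0, 0, 0, 0, 0.015, 0.95],
    [0, 0, 0, 0, 0, 0.03, 0.95],
    [0, 0, 0, 0, 0, 0.03, 0.95]
  ]
}}

```text
clock: 15.0
position: [0.5107, 0.0905, 0.14]
tool_rot: [3.141, -0.001, 0.001]
force: [1.9, -7.0, 5.8]
grip_width: 0.0108
finger_force: 27.7
```

```bash
python3 av.py
```

```text
15.2 [0.5106 0.0905 0.14  ] yaw 0.0023 M [-1.568 -0.303 -0.032] sd [0.024 0.017 0.029] F [ 1.4 -7.1  5.8] tau7 0.031
```

>>> {"op": "play_rows", "data": {
  "deltas": [
    [0, 0, 0, 0, 0, 0.015, 0.95],
    [0, 0, 0, 0, 0, 0.03, 0.95],
    [0, 0, 0, 0, 0, 0.03, 0.95]
  ]
}}

```text
clock: 15.55
position: [0.5107, 0.0903, 0.14]
tool_rot: [3.14, -0.001, -0.062]
force: [1.9, -7.2, 6.0]
grip_width: 0.011
finger_force: 27.7
```

```bash
python3 av.py
```

```text
15.75 [0.5106 0.0904 0.14  ] yaw -0.0607 M [-1.684 -0.308 -0.046] sd [0.03  0.018 0.032] F [ 1.4 -7.7  5.6] tau7 0.03
```

>>> {"op": "play_rows", "data": {
  "deltas": [
    [0, 0.001, 0, 0, 0, 0.015, 0.95],
    [0, 0.001, 0, 0, 0, 0.03, 0.95],
    [0, 0.001, 0, 0, 0, 0.03, 0.95]
  ]
}}

```text
clock: 16.1
position: [0.5107, 0.0902, 0.14]
tool_rot: [3.141, -0.001, -0.124]
force: [1.4, -6.9, 6.4]
grip_width: 0.011
finger_force: 27.7
```

```bash
python3 av.py
```

```text
16.3 [0.5107 0.0902 0.14  ] yaw -0.1232 M [-1.321 -0.368 -0.063] sd [0.014 0.039 0.043] F [ 1.4 -6.2  5.9] tau7 0.033
```

>>> {"op": "play_rows", "data": {
  "deltas": [
    [0, 0.001, 0, 0, 0, 0.015, 0.95],
    [0, 0.001, 0, 0, 0, 0.03, 0.95],
    [0, 0.001, 0, 0, 0, 0.03, 0.95]
  ]
}}

```text
clock: 16.65
position: [0.5106, 0.0901, 0.14]
tool_rot: [3.141, -0.001, -0.187]
force: [2.3, -3.9, 7.1]
grip_width: 0.0112
finger_force: 27.8
```

```bash
python3 av.py
```

```text
16.85 [0.5106 0.0901 0.14  ] yaw -0.186 M [-0.959 -0.635 -0.05 ] sd [0.027 0.02  0.022] F [ 2.8 -4.1  5.9] tau7 0.036
```

>>> {"op": "play_rows", "data": {
  "deltas": [
    [0, 0, 0, 0, 0, 0.015, 0.95],
    [0, 0, 0, 0, 0, 0.03, 0.95],
    [0, 0, 0, 0, 0, 0.03, 0.95]
  ]
}}

```text
clock: 17.2
position: [0.5106, 0.09, 0.14]
tool_rot: [3.141, -0.001, -0.25]
force: [3.8, -4.0, 6.7]
grip_width: 0.0112
finger_force: 27.8
```

```bash
python3 av.py
```

```text
17.4 [0.5106 0.0901 0.14  ] yaw -0.2488 M [-1.045 -0.621 -0.03 ] sd [0.014 0.03  0.015] F [ 3.3 -4.6  6. ] tau7 0.037
```

>>> {"op": "play_rows", "data": {
  "deltas": [
    [0, 0, 0, 0, 0, 0.015, 0.95],
    [0, 0, 0, 0, 0, 0.03, 0.95],
    [0, 0, 0, 0, 0, 0.03, 0.95]
  ]
}}

```text
clock: 17.75
position: [0.5105, 0.0899, 0.14]
tool_rot: [3.141, -0.001, -0.313]
force: [2.5, -4.6, 5.8]
grip_width: 0.0113
finger_force: 27.8
```

```bash
python3 av.py; python3 ln.py
```

```text
17.95 [0.5106 0.09   0.14  ] yaw -0.3117 M [-1.161 -0.582 -0.067] sd [0.026 0.032 0.03 ] F [ 2.9 -5.4  5.7] tau7 0.036
pred [320.6 293.2] yaw -0.3117
[30, 34, 6, 19, 101] [322.8 295.4] world [0.5208 0.0868] line-yaw 0.039 sd mm [0.62 2.35]
[55, 76, 5, 4, 16] [347.1 330.7] world [0.5026 0.0822] line-yaw 1.089 sd mm [0.44 0.58]
```

>>> {"op": "play_rows", "data": {
  "deltas": [
    [0, 0, 0, 0, 0, 0.015, 0.95],
    [0, 0, 0, 0, 0, 0.03, 0.95],
    [0, 0, 0, 0, 0, 0.03, 0.95]
  ]
}}

```text
clock: 18.35
position: [0.5105, 0.0899, 0.14]
tool_rot: [3.141, -0.001, -0.376]
force: [2.2, -6.4, 6.1]
grip_width: 0.011
finger_force: 27.8
```

```bash
python3 av.py
```

```text
18.55 [0.5105 0.0898 0.14  ] yaw -0.3747 M [-1.264 -0.531 -0.041] sd [0.02  0.026 0.033] F [ 2.5 -6.   6. ] tau7 0.036
```

>>> {"op": "play_rows", "data": {
  "deltas": [
    [0, 0, 0, 0, 0, 0.012, 0.95],
    [0, 0, 0, 0, 0, 0.025, 0.95],
    [0, 0, 0, 0, 0, 0.025, 0.95]
  ]
}}

```text
clock: 18.9
position: [0.5105, 0.0898, 0.14]
tool_rot: [3.141, -0.001, -0.428]
force: [2.3, -6.2, 7.0]
grip_width: 0.0111
finger_force: 27.8
```

```bash
python3 av.py
```

```text
19.1 [0.5105 0.0898 0.14  ] yaw -0.427 M [-1.356 -0.479 -0.027] sd [0.023 0.034 0.032] F [ 2.4 -6.2  6.3] tau7 0.035
```

>>> {"op": "play_rows", "data": {
  "deltas": [
    [0, 0, 0, 0, 0, 0.012, 0.95],
    [0, 0, 0, 0, 0, 0.025, 0.95],
    [0, 0, 0, 0, 0, 0.025, 0.95]
  ]
}}

```text
clock: 19.45
position: [0.5105, 0.0897, 0.14]
tool_rot: [3.141, -0.001, -0.48]
force: [1.8, -6.1, 6.5]
grip_width: 0.0111
finger_force: 27.8
```

```bash
python3 av.py; python3 ln.py
```

```text
19.65 [0.5105 0.0897 0.14  ] yaw -0.4794 M [-1.411 -0.418 -0.029] sd [0.029 0.04  0.028] F [ 2.1 -6.6  6.4] tau7 0.035
pred [320.5 293.6] yaw -0.4795
[30, 34, 7, 19, 106] [323.  295.1] world [0.5201 0.0849] line-yaw 0.002 sd mm [0.67 2.37]
```

>>> {"op": "play_rows", "data": {
  "deltas": [
    [0, 0, 0, 0, 0, 0.012, 0.95],
    [0, 0, 0, 0, 0, 0.02, 0.95],
    [0, 0, 0, 0, 0, 0.02, 0.95]
  ]
}}

```text
clock: 20.05
position: [0.5104, 0.0897, 0.14]
tool_rot: [3.141, -0.001, -0.522]
force: [2.6, -7.2, 6.7]
grip_width: 0.0112
finger_force: 27.8
```

```bash
python3 av.py
```

```text
20.25 [0.5104 0.0897 0.14  ] yaw -0.5213 M [-1.519 -0.402 -0.024] sd [0.014 0.018 0.01 ] F [ 1.8 -6.8  6.4] tau7 0.007
```

>>> {"op": "play_rows", "data": {
  "deltas": [
    [0, 0, 0, 0, 0, 0.01, 0.95],
    [0, 0, 0, 0, 0, 0.01, 0.95],
    [0, 0, 0, 0, 0, 0.01, 0.95]
  ]
}}

```text
clock: 20.6
position: [0.5105, 0.0897, 0.14]
tool_rot: [3.141, -0.001, -0.542]
force: [1.3, -7.3, 6.6]
grip_width: 0.0108
finger_force: 27.8
```

```bash
python3 av.py; python3 ln.py
```

```text
20.8 [0.5104 0.0897 0.14  ] yaw -0.5422 M [-1.481 -0.424  0.02 ] sd [0.014 0.031 0.036] F [ 1.9 -7.   6.2] tau7 -0.022
pred [320.5 293.8] yaw -0.5422
[30, 34, 7, 19, 105] [322.9 295.1] world [0.5198 0.0843] line-yaw 0.005 sd mm [0.66 2.38]
```

Joint 7's torque has begun to change, so the touch is starting. Smaller steps now.

>>> {"op": "play_rows", "data": {
  "deltas": [
    [0, 0, 0, 0, 0, 0.01, 0.95],
    [0, 0, 0, 0, 0, 0.01, 0.95],
    [0, 0, 0, 0, 0, 0.01, 0.95]
  ]
}}

```text
clock: 21.2
position: [0.5105, 0.0897, 0.14]
tool_rot: [3.141, -0.001, -0.563]
force: [2.7, -6.8, 5.8]
grip_width: 0.0109
finger_force: 27.8
```

```bash
python3 av.py; python3 ln.py
```

```text
21.4 [0.5104 0.0897 0.14  ] yaw -0.5631 M [-1.537 -0.43   0.063] sd [0.021 0.024 0.017] F [ 1.8 -6.7  5.8] tau7 -0.075
pred [320.6 293.8] yaw -0.5631
[30, 34, 7, 19, 105] [322.9 295.1] world [0.5197 0.0841] line-yaw 0.005 sd mm [0.66 2.38]
```

>>> {"op": "play_rows", "data": {
  "deltas": [
    [0, 0, 0, 0, 0, 0.01, 0.95],
    [0, 0, 0, 0, 0, 0.01, 0.95],
    [0, 0, 0, 0, 0, 0.01, 0.95]
  ]
}}

```text
clock: 21.8
position: [0.5105, 0.0897, 0.14]
tool_rot: [3.141, -0.001, -0.584]
force: [1.8, -6.0, 5.6]
grip_width: 0.0112
finger_force: 28.0
```

```bash
python3 av.py; python3 ln.py
```

```text
22.0 [0.5105 0.0897 0.14  ] yaw -0.5839 M [-1.542 -0.447  0.152] sd [0.012 0.042 0.029] F [ 2.2 -6.5  6.3] tau7 -0.132
pred [320.7 293.9] yaw -0.5839
[30, 34, 7, 19, 101] [323.1 295.4] world [0.5194 0.084 ] line-yaw -0.009 sd mm [0.62 2.43]
```

>>> {"op": "play_rows", "data": {
  "deltas": [
    [0, 0, 0, 0, 0, 0.01, 0.95],
    [0, 0, 0, 0, 0, 0.01, 0.95],
    [0, 0, 0, 0, 0, 0.01, 0.95]
  ]
}}

```text
clock: 22.4
position: [0.5105, 0.0897, 0.14]
tool_rot: [3.141, -0.001, -0.605]
force: [3.4, -6.7, 5.9]
grip_width: 0.0111
finger_force: 28.3
```

```bash
python3 av.py; python3 ln.py
```

```text
22.6 [0.5105 0.0897 0.14  ] yaw -0.6048 M [-1.53  -0.419  0.172] sd [0.02  0.034 0.016] F [ 2.4 -7.3  6. ] tau7 -0.188
pred [320.8 293.9] yaw -0.6049
[30, 34, 7, 19, 102] [323.1 295.3] world [0.5193 0.0838] line-yaw -0.003 sd mm [0.63 2.43]
```

The touch is felt: about 0.21 N m over the drag, and the onset extrapolates to a tool yaw of about -0.525. Opening by 45° to a yaw of about 0.27.

>>> {"op": "play_rows", "data": {
  "deltas": [
    [0, 0, 0, 0, 0, -0.05, 0.95],
    [0, 0, 0, 0, 0, -0.1, 0.95],
    [0, 0, 0, 0, 0, -0.15, 0.95],
    [0, 0, 0, 0, 0, -0.2, 0.95],
    [0, 0, 0, 0, 0, -0.25, 0.95],
    [0, 0, 0, 0, 0, -0.3, 0.95],
    [0, 0, 0, 0, 0, -0.35, 0.95],
    [0, 0, 0, 0, 0, -0.4, 0.95],
    [0, 0, 0, 0, 0, -0.418, 0.95],
    [0, 0, 0, 0, 0, -0.418, 0.95]
  ]
}}

```text
clock: 23.7
position: [0.5105, 0.0907, 0.14]
tool_rot: [-3.141, -0.001, 0.271]
force: [3.6, 1.8, 5.0]
grip_width: 0.0108
finger_force: 27.6
```

```bash
python3 av.py; python3 ln.py
```

```text
23.9 [0.5105 0.0907 0.14  ] yaw 0.27 M [ 0.388 -0.837  0.05 ] sd [0.043 0.034 0.034] F [3.7 1.6 5.9] tau7 -0.045
pred [321.4 292.1] yaw 0.27
[29, 34, 6, 20, 117] [322.5 295.6] world [0.5207 0.0934] line-yaw 0.006 sd mm [0.67 2.46]
[54, 77, 6, 3, 17] [347.6 330.1] world [0.5086 0.0793] line-yaw -1.49 sd mm [0.38 0.7 ]
```

>>> {"op": "play_rows", "data": {
  "deltas": [
    [0, 0, 0, 0, 0, 0, 0.85],
    [0, 0, 0, 0, 0, 0, 0.7],
    [0, 0, 0, 0, 0, 0, 0.7],
    [0, 0, -0.02, 0, 0, 0, 0.7],
    [0, 0, -0.06, 0, 0, 0, 0.7],
    [0, 0, -0.15, 0, 0, 0, 0.7],
    [0, 0, -0.25, 0, 0, 0, 0.6],
    [0, 0, -0.34, 0, 0, 0, 0.5],
    [0, 0, -0.34, 0, 0, 0, 0.4]
  ]
}}

```text
clock: 24.9
position: [0.5121, 0.0899, 0.3153]
tool_rot: [-3.141, -0.007, 0.272]
force: [1.0, 1.0, -0.6]
grip_width: 0.051
finger_force: 0.0
```

Run:
```python
from h import *
c=get_calibration("wrist"); s=observe(); im=grab_frame("wrist"); np.save("w7.npy",im); print(s["position"],s["tool_rot"])
hsv=cv2.cvtColor(im,cv2.COLOR_RGB2HSV); e=proj(c,[.5105,.0905,.186]); print(e)
u0,v0=int(e[0])-30,int(e[1])-30
m=((hsv[...,2]>150)).astype(np.uint8)[v0:v0+60,u0:u0+60]; n,l,st,ce=cv2.connectedComponentsWithStats(m)
for i in range(1,n):
    if 8<st[i,4]<200:
        P=np.argwhere(l==i)[:,::-1]+[u0,v0]; W=np.array([onz(c,*q,.186)[:2] for q in P]); w,V=np.linalg.eigh(np.cov(W.T)); d=V[:,1]*np.sign(V[0,1])
        print(st[i].tolist(),W.mean(0).round(4),np.arctan2(d[1],d[0]).round(3),(1000*np.sqrt(w)).round(2))
print(to([.43,-.265,.30],.6))
```

```text
[0.51212843 0.0898648  0.31533853] [-3.14057601 -0.00703687  0.27205617]
[321.34170064 223.70041878]
[29, 14, 4, 10, 36] [0.5209 0.0932] 0.271 [0.93 2.33]
[-0.3476, 0.6406, 0.0231, -0.0002, -0.002, -0.1563]
```

>>> {"op": "play_rows", "data": {
  "deltas": [
    [-0.348, 0.64, 0.023, 0, 0, -0.156, 0.4],
    [-0.348, 0.64, 0.023, 0, 0, -0.156, 0.4],
    [-0.348, 0.64, 0.023, 0, 0, -0.156, 0.4],
    [-0.348, 0.64, 0.023, 0, 0, -0.156, 0.4],
    [-0.348, 0.64, 0.023, 0, 0, -0.156, 0.4],
    [-0.348, 0.64, 0.023, 0, 0, -0.156, 0.4],
    [-0.348, 0.64, 0.023, 0, 0, -0.156, 0.4],
    [-0.348, 0.64, 0.023, 0, 0, -0.156, 0.4],
    [-0.348, 0.64, 0.023, 0, 0, -0.156, 0.4],
    [-0.348, 0.64, 0.023, 0, 0, -0.156, 0.4]
  ]
}}

```text
clock: 25.95
position: [0.4285, -0.2646, 0.2979]
tool_rot: [-3.141, 0.001, 0.599]
force: [-0.9, 0.8, 0.1]
grip_width: 0.0511
finger_force: 0.0
```

Run:
```python
from h import *
c=get_calibration("wrist"); s=observe(); im=grab_frame("wrist"); p=np.array(s["position"]); print(p,s["tool_rot"],s["qd"].max() if hasattr(s["qd"],"max") else max(s["qd"]))
hsv=cv2.cvtColor(im,cv2.COLOR_RGB2HSV)
m=(hsv[...,2]<75).astype(np.uint8); m[285:]=0
cs,_=cv2.findContours(m,cv2.RETR_EXTERNAL,cv2.CHAIN_APPROX_NONE)
for q in cs:
    if cv2.contourArea(q)>800:
        P=np.array([onz(c,*t,.014)[:2] for t in q[:,0]]); (x,y),r=cv2.minEnclosingCircle(P.astype(np.float32)); print(cv2.boundingRect(q),x,y,r,np.mean(P,0))
print(proj(c,[.43,-.265,.014]))
cv2.imwrite("pics/w8.png",im[:,:,::-1])
```

```text
[ 0.42854058 -0.26463723  0.29791786] [-3.14054511e+00  7.24038465e-04  5.98634058e-01] 0.0007973644448540859
(33, 171, 217, 114) 0.2586427330970764 -0.08496516197919846 0.14808183908462524 [ 0.24691988 -0.11216836]
(285, 150, 77, 78) 0.43264222145080566 -0.26257121562957764 0.04911591112613678 [ 0.43322833 -0.26239862]
(508, 146, 34, 54) 0.5930237770080566 -0.45762813091278076 0.03436059132218361 [ 0.59494835 -0.46262893]
(157, 76, 81, 84) 0.4176945090293884 -0.08685080707073212 0.0500723272562027 [ 0.41914235 -0.0862582 ]
(69, 0, 68, 34) 0.472087025642395 0.07411041855812073 0.04082821309566498 [0.46473328 0.06734849]
[323.53473793 192.37615992]
```

View pics/w8.png

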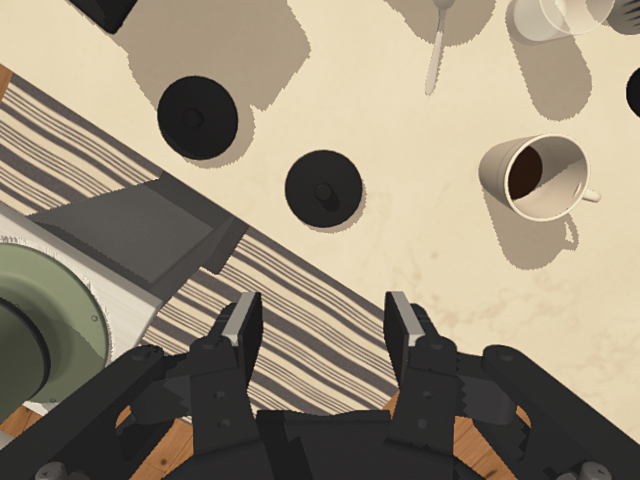

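Lid B is centred at about (323,189), giving (0.4326, -0.2626) with r = 49 mm, which matches the given 100 mm diameter. I'll descend over its knob.

Run:
```python
from h import *
print(to([.435,-.261,.03],.6))
```

```text
[0.0136, 0.0024, 0.536, -0.0005, 0.0002, 0.0001]
```

>>> {"op": "play_rows", "data": {
  "deltas": [
    [0.013, 0.002, 0.1, 0, 0, 0, 0.4],
    [0.013, 0.002, 0.2, 0, 0, 0, 0.4],
    [0.013, 0.002, 0.3, 0, 0, 0, 0.4],
    [0.013, 0.002, 0.38, 0, 0, 0, 0.4],
    [0.013, 0.002, 0.44, 0, 0, 0, 0.4],
    [0.013, 0.002, 0.49, 0, 0, 0, 0.4],
    [0.013, 0.002, 0.52, 0, 0, 0, 0.4],
    [0.013, 0.002, 0.535, 0, 0, 0, 0.4],
    [0.013, 0.002, 0.535, 0, 0, 0, 0.4]
  ]
}}

```text
clock: 26.9
position: [0.4349, -0.2611, 0.0304]
tool_rot: [-3.14, 0.001, 0.601]
force: [-0.5, 0.5, -0.2]
grip_width: 0.0509
finger_force: 0.0
```

>>> {"op": "play_rows", "data": {
  "deltas": [
    [0, 0, 0.02, 0, 0, 0, 0.4],
    [0, 0, 0.04, 0, 0, 0, 0.4],
    [0, 0, 0.06, 0, 0, 0, 0.4],
    [0, 0, 0.06, 0, 0, 0, 0.4]
  ]
}}

```text
clock: 27.3
position: [0.4343, -0.2617, -0.0003]
tool_rot: [-3.14, 0.001, 0.6]
force: [-0.5, -0.5, 0.6]
grip_width: 0.0513
finger_force: 0.0
```

```bash
python3 st.py
python3 - <<'E'
from h import *
c=get_calibration("wrist"); s=observe(); im=grab_frame("wrist"); np.save("w9.npy",im)
hsv=cv2.cvtColor(im,cv2.COLOR_RGB2HSV); R1=Ro.from_euler("xyz",s["tool_rot"]).as_matrix(); p=np.array(s["position"])
m=(hsv[...,2]<75).astype(np.uint8); e=proj(c,[.4326,-.2626,.014]); print("pred",e)
# left/right and far edge of flange, away from fingers
for v in range(200,290,10):
    r=m[v]; x=np.flatnonzero(np.diff(r)); print(v,x.tolist())
E
```

```text
27.3 [ 4.343e-01 -2.617e-01 -3.000e-04] [-3.1402e+00  8.0000e-04  5.9980e-01] F [-0.46 -0.51  0.58] M [-0.04   0.007 -0.002] g [0.0513 0.    ] q7 0.114
pred [321.41874398 291.46721423]
200 [54, 272, 369]
210 [34, 256, 384]
220 [246, 395]
230 [237, 404]
240 [231, 410]
250 [227, 415]
260 [224, 418]
270 [221, 421]
280 [221, 421]
```

>>> {"op": "play_rows", "data": {
  "deltas": [
    [0, 0, 0.01, 0, 0, 0, 0.4],
    [0, 0, 0.018, 0, 0, 0, 0.45],
    [0, 0, 0.026, 0, 0, 0, 0.5],
    [0, 0, 0.03, 0, 0, 0, 0.55],
    [0, 0, 0.03, 0, 0, 0, 0.6],
    [0, 0, 0.03, 0, 0, 0, 0.6]
  ]
}}

```text
clock: 27.95
position: [0.4349, -0.2621, -0.0141]
tool_rot: [3.142, 0.0, 0.6]
force: [-0.2, -0.2, 0.3]
grip_width: 0.0342
finger_force: 0.0
```

>>> {"op": "play_rows", "data": {
  "deltas": [
    [0, 0, 0.006, 0, 0, 0, 0.6],
    [0, 0, 0.006, 0, 0, 0, 0.7],
    [0, 0, 0.006, 0, 0, 0, 0.8],
    [0, 0, 0.006, 0, 0, 0, 0.9],
    [0, 0, 0.006, 0, 0, 0, 0.9],
    [0, 0, 0.006, 0, 0, 0, 0.9]
  ],
  "newtons": 40
}}

```text
clock: 28.55
position: [0.4349, -0.2619, -0.017]
tool_rot: [-3.142, -0.0, 0.6]
force: [-1.7, 1.6, 3.9]
grip_width: 0.0202
finger_force: 39.1
```

```bash
python3 st.py
```

```text
28.55 [ 0.4349 -0.2619 -0.017 ] [-3.1415e+00 -1.0000e-04  5.9980e-01] F [-1.71  1.56  3.9 ] M [0.214 0.216 0.028] g [2.02000e-02 3.91203e+01] q7 0.135
```

>>> {"op": "play_rows", "data": {
  "deltas": [
    [0, 0, -0.02, 0, 0, 0, 0.9],
    [0, 0, -0.06, 0, 0, 0, 0.9],
    [0, 0, -0.12, 0, 0, 0, 0.9],
    [0, 0, -0.2, 0, 0, 0, 0.9],
    [0, 0, -0.28, 0, 0, 0, 0.9],
    [0, 0, -0.36, 0, 0, 0, 0.9],
    [0, 0, -0.44, 0, 0, 0, 0.9],
    [0, 0, -0.52, 0, 0, 0, 0.9],
    [0, 0, -0.56, 0, 0, 0, 0.9],
    [0, 0, -0.56, 0, 0, 0, 0.9]
  ]
}}

```text
clock: 29.55
position: [0.4356, -0.2626, 0.2657]
tool_rot: [3.139, -0.003, 0.6]
force: [0.6, -0.0, -0.9]
grip_width: 0.0202
finger_force: 39.3
```

```bash
cat > lid.py <<'E'
from h import *
# flange outline in the wrist view -> lid axis, on the plane of the flange top (h above the TCP)
c=get_calibration("wrist"); s=observe(); im=grab_frame("wrist"); p=np.array(s["position"])
R1=Ro.from_euler("xyz",s["tool_rot"]).as_matrix()
hsv=cv2.cvtColor(im,cv2.COLOR_RGB2HSV); m=(hsv[...,2]<60).astype(np.uint8)
L=[]
for v in range(170,281,4):
    r=m[v]; j=322
    if not r[j]: continue
    a=j
    while a>0 and r[a-1:a+1].any(): a-=1
    b=j
    while b<639 and r[b:b+2].any(): b+=1
    L+= [(a,v),(b,v)]
L=np.array(L); z=p[2]+.031
P=np.array([R1.T@(onz(c,*q,z)-p) for q in L])[:,:2]
from scipy.optimize import least_squares
r=least_squares(lambda q:np.hypot(*(P-q[:2]).T)-q[2],[0,0,.05],loss="soft_l1",f_scale=.001)
print("tool frame centre,r",r.x.round(4),"res",np.abs(r.fun).mean().round(4),len(L)); print(L[::6].tolist())
E
python3 st.py; python3 lid.py; python3 -c "
from h import *
print(to([.5124,.0918,.275],.6))"
```

```text
29.55 [ 0.4356 -0.2626  0.2657] [ 3.1386e+00 -2.9000e-03  5.9960e-01] F [ 0.6  -0.02 -0.88] M [-0.048 -0.009  0.042] g [2.0200e-02 3.9332e+01] q7 -0.2
tool frame centre,r [-0.0011  0.0003  0.0493] res 0.0002 42
[[294, 198], [266, 210], [248, 222], [234, 234], [227, 246], [219, 258], [216, 270]]
[0.5271, -0.4968, -0.0217, 0.0006, -0.0008, -0.0001]
```

>>> {"op": "play_rows", "data": {
  "deltas": [
    [0.05, -0.05, -0.022, 0, 0, 0, 0.9],
    [0.12, -0.11, -0.022, 0, 0, 0, 0.9],
    [0.19, -0.18, -0.022, 0, 0, 0, 0.9],
    [0.26, -0.25, -0.022, 0, 0, 0, 0.9],
    [0.33, -0.32, -0.022, 0, 0, 0, 0.9],
    [0.4, -0.38, -0.022, 0, 0, 0, 0.9],
    [0.46, -0.44, -0.022, 0, 0, 0, 0.9],
    [0.51, -0.48, -0.022, 0, 0, 0, 0.9],
    [0.525, -0.497, -0.022, 0, 0, 0, 0.9],
    [0.525, -0.497, -0.022, 0, 0, 0, 0.9]
  ]
}}

```text
clock: 30.6
position: [0.5108, 0.0924, 0.2728]
tool_rot: [-3.142, 0.002, 0.602]
force: [-0.1, 0.0, -1.1]
grip_width: 0.0197
finger_force: 39.4
```

```bash
python3 st.py; python3 lid.py; python3 -c "
from h import *
print(to([.5117,.0913,.195],.6))"
```

```text
30.6 [0.5108 0.0924 0.2728] [-3.1416e+00  2.1000e-03  6.0180e-01] F [-0.11  0.04 -1.05] M [-0.018 -0.002  0.014] g [1.97000e-02 3.93926e+01] q7 -0.937
tool frame centre,r [-0.0006  0.0006  0.049 ] res 0.0006 42
[[294, 198], [265, 210], [248, 222], [236, 234], [228, 246], [220, 258], [217, 270]]
[0.0025, 0.0001, 0.1563, 0.0001, 0.0008, -0.0001]
```

>>> {"op": "play_rows", "data": {
  "deltas": [
    [0.001, 0, 0.05, 0, 0, 0, 0.9],
    [0.001, 0, 0.09, 0, 0, 0, 0.9],
    [0.001, 0, 0.12, 0, 0, 0, 0.9],
    [0.001, 0, 0.145, 0, 0, 0, 0.9],
    [0.001, 0, 0.16, 0, 0, 0, 0.9],
    [0.001, 0, 0.17, 0, 0, 0, 0.9],
    [0.001, 0, 0.17, 0, 0, 0, 0.9],
    [0.001, 0, 0.17, 0, 0, 0, 0.9]
  ]
}}

```text
clock: 31.45
position: [0.512, 0.0914, 0.1893]
tool_rot: [3.141, -0.0, 0.6]
force: [0.5, -0.3, -0.3]
grip_width: 0.0201
finger_force: 39.4
```

```bash
python3 st.py; python3 -c "
from h import *
print(to([.5115,.0912,.172],.6))"
```

```text
31.45 [0.512  0.0914 0.1893] [ 3.1414e+00 -5.0000e-04  5.9960e-01] F [ 0.51 -0.29 -0.32] M [ 0.024 -0.019 -0.042] g [2.0100e-02 3.9388e+01] q7 -0.85
[-0.0011, -0.0001, 0.0346, 0.0001, -0.0002, -0.0002]
```

>>> {"op": "play_rows", "data": {
  "deltas": [
    [-0.001, 0, 0.006, 0, 0, 0, 0.9],
    [-0.001, 0, 0.012, 0, 0, 0, 0.9],
    [-0.001, 0, 0.018, 0, 0, 0, 0.9],
    [-0.001, 0, 0.022, 0, 0, 0, 0.9],
    [-0.001, 0, 0.026, 0, 0, 0, 0.9],
    [-0.001, 0, 0.026, 0, 0, 0, 0.9]
  ]
}}

```text
clock: 32.05
position: [0.5112, 0.0913, 0.1756]
tool_rot: [3.142, 0.0, 0.6]
force: [0.6, 0.7, -1.6]
grip_width: 0.0202
finger_force: 39.4
```

>>> {"op": "play_rows", "data": {
  "deltas": [
    [0, 0, 0.002, 0, 0, 0, 0.9],
    [0, 0, 0.004, 0, 0, 0, 0.9],
    [0, 0, 0.006, 0, 0, 0, 0.9],
    [0, 0, 0.008, 0, 0, 0, 0.9],
    [0, 0, 0.008, 0, 0, 0, 0.9]
  ]
}}

```text
clock: 32.55
position: [0.5113, 0.0913, 0.1718]
tool_rot: [-3.142, 0.0, 0.6]
force: [-0.4, 0.2, -1.0]
grip_width: 0.0203
finger_force: 39.4
```

>>> {"op": "play_rows", "data": {
  "deltas": [
    [0, 0, 0.001, 0, 0, 0, 0.9],
    [0, 0, 0.002, 0, 0, 0, 0.9],
    [0, 0, 0.003, 0, 0, 0, 0.9],
    [0, 0, 0.003, 0, 0, 0, 0.9]
  ]
}}

```text
clock: 32.95
position: [0.5114, 0.0913, 0.1709]
tool_rot: [-3.141, -0.0, 0.6]
force: [-4.2, 0.3, 11.3]
grip_width: 0.0204
finger_force: 40.3
```

It seats at a TCP z of 0.171, as predicted. Release and lift.

>>> {"op": "play_rows", "data": {
  "deltas": [
    [0, 0, -0.001, 0, 0, 0, 0.85],
    [0, 0, -0.001, 0, 0, 0, 0.75],
    [0, 0, -0.001, 0, 0, 0, 0.6],
    [0, 0, -0.001, 0, 0, 0, 0.5],
    [0, 0, -0.001, 0, 0, 0, 0.5],
    [0, 0, -0.03, 0, 0, 0, 0.5],
    [0, 0, -0.1, 0, 0, 0, 0.5],
    [0, 0, -0.2, 0, 0, 0, 0.5],
    [0, 0, -0.25, 0, 0, 0, 0.5],
    [0, 0, -0.25, 0, 0, 0, 0.5]
  ]
}}

```text
clock: 33.95
position: [0.5127, 0.0914, 0.2985]
tool_rot: [3.141, -0.005, 0.6]
force: [-0.2, -0.3, -0.1]
grip_width: 0.0432
finger_force: 0.0
```

```bash
python3 st.py
python3 - <<'E'
from h import *
from scipy.optimize import least_squares
c=get_calibration("wrist"); im=grab_frame("wrist"); hsv=cv2.cvtColor(im,cv2.COLOR_RGB2HSV)
e=proj(c,[.5105,.0905,.202]); print(e); np.save("wf.npy",im)
def edge(test,z,r0,r1):
    P=[]
    for a in np.linspace(0,2*np.pi,120,endpoint=False):
        for r in np.arange(r0,r1,.0004):
            q=np.array([.5105+r*np.cos(a),.0905+r*np.sin(a)]); u,v=proj(c,[*q,z]).round().astype(int)
            if not(0<=u<640 and 0<=v<275): break
            if test(hsv[v,u]): P.append(q); break
    P=np.array(P); f=least_squares(lambda t:np.hypot(*(P-t[:2]).T)-t[2],[.51,.09,.05],loss="soft_l1",f_scale=.0007)
    print(len(P),f.x.round(4),np.abs(f.fun).mean().round(4))
edge(lambda h:h[2]>100,.202,.04,.06)
E
```

```text
33.95 [0.5127 0.0914 0.2985] [ 3.1408 -0.0048  0.5998] F [-0.15 -0.31 -0.08] M [ 0.033  0.029 -0.013] g [0.0432 0.    ] q7 -0.955
[321.44462651 233.95743018]
88 [0.5104 0.0899 0.0494] 0.0002
```

```bash
python3 -c "
from h import *
print(job_done())"
```

```text
the job is handed in; nothing more can be done
None
```

I felt the burrs touch (about 0.2 N m over the drag), opened the wing about 45° from there, seated the lid within about 1 mm of centre, and handed the job in at about 34 s; the result has not been reported back. While searching for the wing's height I briefly pressed its top with 104 N (limit 120 N), because the finger tips sit about 36 mm behind the reported TCP.

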